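# Select the flagged filter and re-arm the lamp on a microscope console

### The job

Turn the filter dial on the sloping console clockwise, click by click, until its white pointer rests in the click marked by the green flag. Then squeeze the two black snap tabs of the yellow button cover, lift the cover off and set it down the right way up on the floor of the steel tray without dropping it, and finally press the red lamp button that was beneath it fully in and let it go. Leave the other things where they are.

Things in the scene. Friction and masses are not known exactly. Their poses are not given: they have to be found in the camera images.
- console: Off-white wedge console, fixed, 300 wide (its y) and about 181 deep (its x); its dark top face slopes 25 deg, rising away from the robot (+x). Origin under the centre of its foot, z up, +x horizontal and away from the operator.
- dial_grip (a point): Centre of the black filter dial's grip bar, on the dial's axis, 31.5 above the sloping face. z is the dial's axis, square to the face (25 deg from vertical, leaning to the robot); y runs along the bar towards the white pointer. The bar is 14 thick (x), 46 long (y) and from 10.5 to 41.5 above the face; under it is a round skirt of 48 diameter whose top is 10.5 above the face.
- dial_pointer (a point): Tip of the dial's white pointer, 34 from the dial's axis; turns with the dial.
- flag_mark (a point): Inner end of the green flag (13 x 14, 6 high) which lies on the aluminium scale around the dial and marks the wanted click; 34 from the dial's axis. It cannot be touched or moved. The dial is right when dial_pointer is at this point.
- dial (a joint): Dial angle in rad, growing clockwise as seen from above. Clicks every 0.5236 rad (30 deg), at 0, 0.5236, ... 3.1416; the sprung detent pulls the freed dial towards the nearest click (it may balance where half-way between two) and takes about 0.1 N m to overcome. Stops 0.13 rad beyond the first and last clicks. At 0 it points along the console's +y, at 1.571 up the slope. Starts near 0 to 0.52.
- flag (a joint): Place of the green flag in rad, growing clockwise from above. The wanted dial angle is this value plus 2.094: at -0.524 it marks the click at 1.571 (three from 0), at +0.524 the click at 2.618 (five from 0). It is always one of the two.
- cover_mid (a point): Centre, half-way up, of the yellow snap cover: a hood open below, 66 (x) x 38 (y) x 44 high, 70 to 120 g with its tabs, its rim 22 below this point (-z). It stands over the lamp button on the sloping face, z square to the face, x up the slope, y along the console, and lifts straight off along z once both tabs are squeezed in.
- tab_l_pad (a point): Middle of the gripping face of the black snap tab on the cover's +y side, 29.5 from the cover's mid-plane and 33 above its rim. Tab 24 wide, 44 high. Squeezed towards the other it goes in 5.5, where it stops, against a spring of about 6 N; only then is its foot hook (to 35 from the mid-plane, 4 high) out from under a steel keeper 9.5 high on the face.
- tab_r_pad (a point): The same for the tab on the cover's -y side: the two outer faces are 59 apart, 48 when squeezed in. Grip both here with about 25 N and keep the grip while lifting and carrying.
- lamp_top (a point): Centre of the top of the red lamp button, 16 diameter, 21 above the sloping face, under the cover at the start. z square to the face, outwards. Travel 5, sprung, about 5 N fully in.
- lamp (a joint): Travel of the lamp button in m, 0 out, 0.005 fully in.
- tray_in (a point): Centre of the inner floor of the fixed steel tray: inside 162 (x) x 232 (y), floor 4 thick, rim 18 high above the table. x, y along its sides, z up. A small jar stands in its +x +y corner; the rest is free.
- jar: Small white jar with blue cap, 34 diameter, 42 high, standing in the tray 50 (x) and 82 (y) from its centre; origin at its foot. A bystander.
- dish: Glass dish, 88 diameter, 16 high, on the table at the console's -y side; origin at its foot. A bystander.
- dropper: Amber dropper bottle, 40 diameter, 85 high, behind the console; origin at its foot. A bystander.
- slidebox: Blue slide box 70 x 90 x 32, behind the console; origin at its foot. A bystander.
- driver: Small screwdriver lying on the table in front of the console, 150 long. A bystander.
- tipbox: Clear plastic box 80 x 120 x 50 on the table beyond the tray; origin at its foot. A bystander.
- flask: White flask with red cap, 50 diameter, 100 high, on the table to the right (-y) of the console; origin at its foot. A bystander.
Mind the look-alikes: they are no part of the job. Leave any pink or turquoise look-alike of the part that bears cover_mid alone.

How it is judged:
By the outcome, as a careful person would: the job done as asked, in the order asked, and still so for the second after the job is handed in, with the robot touching nothing.
It also fails if it takes over 72 s, if anything falls off the work surface, if the arm or the gripper's body presses on something with over 40 N, if the wrist force passes 120 N, or if a joint passes its speed limit or range.

### The arm

A 6-joint arm with a two-finger parallel gripper is mounted at the origin on the work surface. World frame = base frame: x ahead of the robot, y to its left, z up, the work surface at z = 0. Lengths are in mm, angles in degrees, forces in N, time in s.
With the tool pointing down it reaches from about 350 to 875 mm from the base axis. Payload 15.5 kg.
Tool frame: the origin (TCP) lies where the fingers leave the gripper's body, on its centre line; the fingertips stand 73 mm ahead of it and the grasp point (between the pads) lies arm.grip_point_offset ahead of it (arm.grip_point_offset is the distance from the TCP to the grasp point, in mm); y points along the fingers, z is the direction in which the jaws open and shut, and the axes are right-handed (so a half turn about y gives the same grasp; the last joint's range is limited). The gripper opens to 85 mm and grips with 20 to 120 N. Pads are 22 mm wide; open, the fingers measure 114 mm over their backs; the gripper's body (76 mm by 85 mm) begins 54 mm behind the grasp point. The pads swing forward as they close: fully open they stand 13 mm farther back than shut.
Start: joints at [-74.399, 28.281, 77.091, -0, 74.628, -5.472], TCP at [224.728, -583.202, 303.877] pointing down, gripper open.
Joint ranges: [-166.48, 166.48], [-47.26, 123.95], [12.59, 153.08], [-70.14, 250.14], [6.76, 159.57], [-176.63, 176.63]. Speed limits (degrees/s): [108.29, 108.29, 147.25, 172.46, 172.46, 172.46].

### API

Orientations are given as [roll, pitch, yaw] about the fixed x, y, z axes, in that order (R = Rz(yaw) Ry(pitch) Rx(roll)).
In Python, from workcell import arm gives the robot as it stands.
- The arm moves only by the shell command python3 -m creep 'ROWS' [FORCE]. ROWS is JSON, a list of rows, each a list of 5 numbers: the opening, from 0 (shut) to 1 (fully open), then the shift along the tool's x, y, z in m, then the turn about the tool's y in rad. In form: [[gripper, tx, ty, tz, spin], ...]. A call has 1 to 5 rows; each row is the pose to reach, as a shift and turn from the pose commanded when the call began, along the tool's axes at that moment; what a row does not reach only later rows make up. A row lasts 1/8 s, in which the tool goes at most 62.5 mm and 10.7 degrees, less where a joint would pass 70% of its speed; a pose out of reach is approached as far as the arm can. A call with a gripper value outside its range is refused whole. The fingers move at their own pace and stop on an object; FORCE is the grip in N (left out, the last holds). Time passes only in rows, so rows that repeat a pose let the fingers close. It gives the time, the measured TCP pose, the force and the opening at its end, in the units of the state.
- arm.get_state(): the state, without advancing time (a new reading comes with each control period).
- arm.grab_frame(name): name is "scene" or "top" or "wrist"; returns the picture (400x640x3 uint8, red, green, blue); there is no depth.
- arm.camera_info(name): a dict with "intrinsics" (3x3 intrinsics, pixels), "position" and "rotation" of the camera in the world. Camera axes: x right, y up, looking along -z (the intrinsics and any distortion apply to the point x, -y, -z); pixel columns grow to the right and rows downward; lengths in mm; the calibration is good to about 2 mm. A picture is of the moment at which its call begins: read the wrist's pose just before it. camera_info takes no time and is no camera call; for the wrist camera it gives the pose at the moment of the call.
- arm.sign_off(): hands the job in, once; it reports no verdict.
Trained networks look in the newest picture that a camera, given by its name, has taken for a name from the list of things; names that differ only in an ending like _2 or _b are one class to them, and where a whole thing is asked for, a point or a joint stands for the part that bears it (a point fixed in the world has none). Each returns a list of dicts, best first, with "score" (0 to 1); they miss things now and then, are a little off and sometimes report something else, mostly with a low value. They report only what shows in the picture. A call takes as long as a camera call. They do not tell look-alikes from the thing itself.
- arm.spot_in(camera, label): "location" ([x, y, z] in mm, in world coordinates, good to about 4 mm: the middle of the surface that is visible of it).
- arm.spot_point(camera, label): "location" ([x, y, z] in mm, in world coordinates, good to about 4 mm: a listed point, or the origin of a listed thing).
The state is a dict: "t": time; "qpos": joint angles; "dq": joint speeds; "joint_efforts": joint torques, N m; "ee_pos": TCP position; "tcp_rot": TCP orientation; "ft_force": force on the tool from outside, world axes, zero at the start; "torque": the same for the moment, N m; "opening": finger opening in mm.
Only numpy, scipy, OpenCV 4.12 (cv2) and the standard library are available. Lean on these libraries where they do the work, as an engineer would, in place of code of your own. Each camera call takes 0.05 s, during which the arm holds its last target. There are 200 camera calls.

## Working session

There is one attempt and no reset: what is moved stays moved. The work goes in short steps, Python scripts to look and compute and a shell command to move; the robot and the scene stay as the last step left them, time stands still between calls to the robot, and variables do not carry over. Pictures are saved under pics/ and viewed, about 8 in all and at most 12, crops included, and the job is handed in when it is done.

```bash
mkdir -p pics; ls; python3 - <<'E'
from workcell import arm
import cv2,numpy as np
print(arm.get_state(), arm.grip_point_offset)
ims=[]
for c in("scene","top"):
    im=arm.grab_frame(c); cv2.imwrite(f"pics/{c}0.png",im[:,:,::-1])
    for l in ["console","dial_grip","dial_pointer","flag_mark","cover_mid","tab_l_pad","tab_r_pad","tray_in","jar","dish"]:
        print(c,l,[(np.round(d["location"]).tolist(),round(d["score"],2)) for d in arm.spot_point(c,l)][:4])
E
```

```text
pics
{'t': 0.0, 'qpos': array([-7.44007824e+01,  2.83141702e+01,  7.71299887e+01, -3.85625586e-03,
        7.46280486e+01, -5.47073551e+00]), 'dq': array([-0.00386566,  0.01595208,  0.01947103, -0.03753718, -0.08133112,
       -0.02796392]), 'joint_efforts': array([-5.44760449e-03, -8.82161880e+01, -3.83872712e+01, -5.05310836e-04,
        1.00947180e-02, -7.77481000e-05]), 'ee_pos': array([ 224.60992863, -582.92994357,  303.29105133]), 'tcp_rot': array([-9.00722329e+01,  3.18398667e-03, -1.58929024e+02]), 'ft_force': array([0.16013242, 0.01067517, 0.22844716]), 'torque': array([ 0.00625853,  0.01903876, -0.00692575]), 'opening': 85.3565612358023} 53.900000000000006
scene console [([570.0, -170.0, 1.0], 0.75), ([556.0, -240.0, 100.0], 0.2)]
scene dial_grip [([555.0, -241.0, 101.0], 0.56), ([542.0, 408.0, 3.0], 0.39)]
scene dial_pointer [([581.0, -214.0, 92.0], 0.68)]
scene flag_mark [([595.0, -246.0, 99.0], 0.35)]
scene cover_mid [([679.0, 61.0, 20.0], 0.87), ([564.0, -95.0, 94.0], 0.66), ([545.0, 76.0, 26.0], 0.65)]
scene tab_l_pad [([548.0, 110.0, 8.0], 0.61), ([656.0, 39.0, 9.0], 
[... 399 characters left out ...]
.24)]
top dial_grip [([554.0, -242.0, 108.0], 0.65)]
top dial_pointer [([577.0, -213.0, 92.0], 0.62), ([518.0, -395.0, 2.0], 0.62)]
top flag_mark [([591.0, -247.0, 98.0], 0.49)]
top cover_mid [([570.0, -90.0, 96.0], 0.76), ([674.0, 59.0, 20.0], 0.67), ([545.0, 78.0, 26.0], 0.52)]
top tab_l_pad [([563.0, -64.0, 106.0], 0.61), ([544.0, 105.0, 8.0], 0.52), ([658.0, 40.0, 12.0], 0.44), ([579.0, -211.0, 92.0], 0.32)]
top tab_r_pad [([700.0, 79.0, 10.0], 0.52), ([561.0, -122.0, 110.0], 0.5), ([548.0, 49.0, 10.0], 0.49)]
top tray_in [([517.0, 318.0, 4.0], 0.7), ([580.0, -214.0, 94.0], 0.16)]
top jar [([546.0, 412.0, 6.0], 0.48)]
top dish [([516.0, -397.0, -0.0], 0.85), ([614.0, 525.0, -3.0], 0.58)]
```

```bash
python3 - <<'E'
import cv2,numpy as np
a=cv2.imread("pics/scene0.png");b=cv2.imread("pics/top0.png")
cv2.imwrite("pics/both0.png",np.vstack([a[:300],b[:300]]) if 0 else cv2.resize(np.vstack([a,b]),(480,600)))
from workcell import arm
c=arm.camera_info("top");K=np.array(c["intrinsics"]);R=np.array(c["rotation"]);p=np.array(c["position"])
print(c)
for n,P in dict(dial=(554,-242,104),cover=(567,-93,95)).items():
    q=R.T@(np.array(P)-p); u=K@np.array([q[0],-q[1],-q[2]]);print(n,u[:2]/u[2])
u0,v0=[int(x) for x in (u[:2]/u[2])]
cv2.imwrite("pics/crop0.png",cv2.resize(b[max(0,v0-80):v0+80,max(0,u0-120):u0+120],None,fx=3.3,fy=3.3,interpolation=cv2.INTER_CUBIC))
E
```

```text
{'intrinsics': array([[384.91281872,   0.        , 322.08326156],
       [  0.        , 384.91281872, 199.22687829],
       [  0.        ,   0.        ,   1.        ]]), 'position': array([ 464.50645948,   42.78893252, 1263.4419856 ]), 'rotation': array([  5.22010809,   1.15099832, -90.71215656])}Traceback (most recent call last):
  File "<stdin>", line 8, in <module>
IndexError: invalid index to scalar variable.
```

View pics/scene0.png

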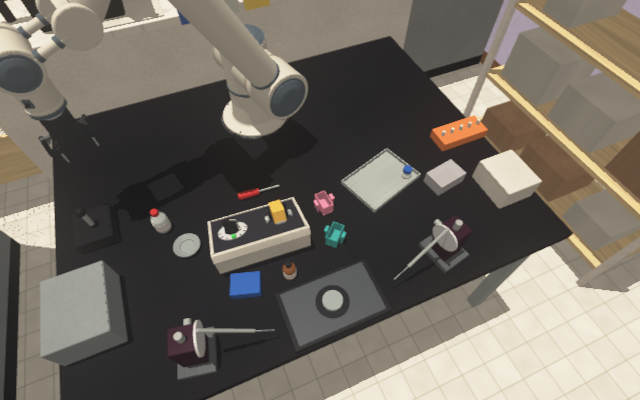

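```bash
cat > h.py <<'E'
from workcell import arm
import numpy as np
from scipy.spatial.transform import Rotation as Ro
rot=lambda e:Ro.from_euler('xyz',e,degrees=True).as_matrix()
def proj(cam,P):
    c=arm.camera_info(cam);q=rot(c["rotation"]).T@(np.array(P,float)-c["position"])
    u=np.array(c["intrinsics"])@[q[0],-q[1],-q[2]];return u[:2]/u[2]
def ray(cam,uv):
    c=arm.camera_info(cam);d=np.linalg.inv(c["intrinsics"])@[uv[0],uv[1],1]
    return c["position"],rot(c["rotation"])@[d[0],-d[1],-d[2]]
def onz(cam,uv,z):
    p,d=ray(cam,uv);return p+d*(z-p[2])/d[2]
def go(P,jaw):
    "row shift (m, rad) bringing the grasp point to P, tool z to heading jaw (deg)"
    s=arm.get_state();R=rot(s["tcp_rot"]);g=s["ee_pos"]+R[:,1]*arm.grip_point_offset
    cur=np.degrees(np.arctan2(R[1,2],R[0,2]));sp=(cur-jaw+180)%360-180
    print("t",round(s["t"],2),"grip",g.round(1),"jaw",round(cur,1),"F",s["ft_force"].round(1),"open",round(s["opening"],1))
    print(" move",(R.T@(np.array(P)-g)/1000).round(4),"spin",round(np.radians(sp),3))
E
python3 - <<'E'
from h import *
import cv2
b=cv2.imread("pics/top0.png")
u0,v0=proj("top",(570,-169,60)).astype(int);print(u0,v0)
x0,y0=u0-75,v0-50
cv2.imwrite("pics/crop0.png",cv2.resize(b[y0:y0+100,x0:x0+150],None,fx=5,fy=5,interpolation=cv2.INTER_CUBIC))
print("origin",x0,y0)
go((552,-241.5,190),-30)
E
```

```text
397 199
origin 322 149
t 1.1 grip [ 224.7 -583.2  250. ] jaw -68.9 F [-0.7  0.2  0.1] open 85.3
 move [-0.4282  0.06   -0.2012] spin -0.679
```

View pics/crop0.png

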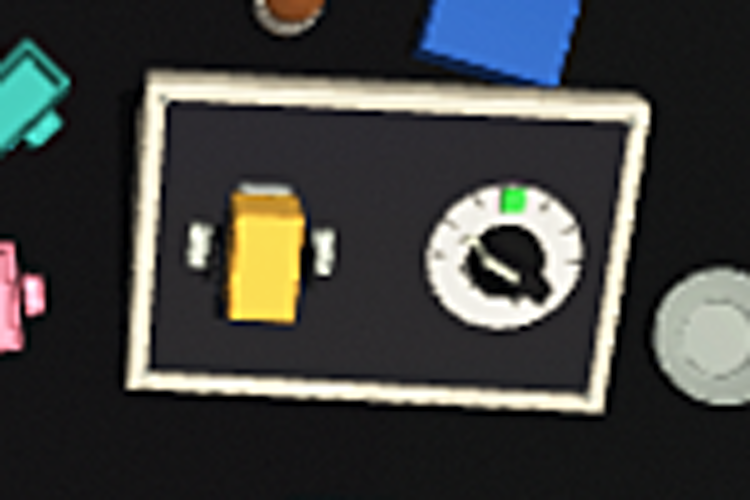

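```bash
python3 -m creep '[[0.4,-0.05,0,-0.025,-0.14],[0.4,-0.1,0,-0.05,-0.28],[0.4,-0.15,0,-0.07,-0.42],[0.4,-0.2,0.01,-0.09,-0.56],[0.4,-0.25,0.02,-0.115,-0.68]]' 20
python3 - <<'E'
from h import *
go((552,-241.5,190),-30)
o=np.array([322,149]);f=lambda x,y:o+np.array([x,y])/5
for a,b,z in (((150,75),(645,100),95),((130,385),(600,408),20)):
    A,B=onz("top",f(*a),z),onz("top",f(*b),z);d=A-B;print(A.round(),B.round(),np.degrees(np.arctan2(-d[0],d[1])))
E
```

```text
t: 1.72
ee_pos: [417.9, -384.9, 283.9]
tcp_rot: [-89.9, -0.0, -119.7]
ft_force: [0.4, -0.7, -0.1]
opening: 34.7
t 1.73 grip [ 417.9 -385.   230. ] jaw -29.7 F [ 0.4 -0.7 -0.1] open 34.7
 move [-0.1911  0.04    0.0452] spin 0.005
[679. -28.  95.] [ 659. -329.   95.] -3.8566327864675145
[491. -16.  20.] [ 472. -316.   20.] -3.5365872133672376
```

```bash
python3 -m creep '[[0.4,-0.05,0.01,0.01,0],[0.4,-0.1,0.02,0.02,0],[0.4,-0.15,0.03,0.035,0],[0.4,-0.19,0.03,0.045,0],[0.4,-0.19,0.03,0.045,0]]'
python3 - <<'E'
from h import *
import cv2
go((552,-241.5,190),-30)
b=arm.grab_frame("wrist");cv2.imwrite("pics/w1.png",b[:,:,::-1])
print(arm.camera_info("wrist"))
for l in ["dial_grip","dial_pointer","flag_mark","cover_mid","tab_l_pad","tab_r_pad"]:
    print(l,[(np.round(d["location"],1).tolist(),round(d["score"],2)) for d in arm.spot_point("wrist",l)][:3])
print(proj("wrist",(554,-241,104)))
E
```

```text
t: 2.35
ee_pos: [552.2, -241.8, 253.7]
tcp_rot: [-90.0, 0.0, -119.8]
ft_force: [0.5, 0.0, -0.0]
opening: 34.2
t 2.35 grip [ 552.2 -241.8  199.8] jaw -29.8 F [ 0.5  0.  -0. ] open 34.2
 move [-0.0001  0.0098 -0.0003] spin 0.004
{'intrinsics': array([[304.61592626,   0.        , 322.29012406],
       [  0.        , 304.61592626, 197.89771157],
       [  0.        ,   0.        ,   1.        ]]), 'position': array([ 588.29208923, -176.30282014,  323.25641048]), 'rotation': array([-1.72085749e+01,  2.45273203e-02, -2.98498972e+01])}
dial_grip [([555.4, -244.1, 111.3], 0.92)]
dial_pointer [([580.0, -215.6, 90.6], 0.68)]
flag_mark [([595.1, -245.8, 103.9], 0.63)]
cover_mid [([567.3, -94.2, 96.2], 0.69)]
tab_l_pad []
tab_r_pad [([554.3, -245.5, 110.4], 0.25)]
[325.83315923 201.8675276 ]
```

View pics/w1.png

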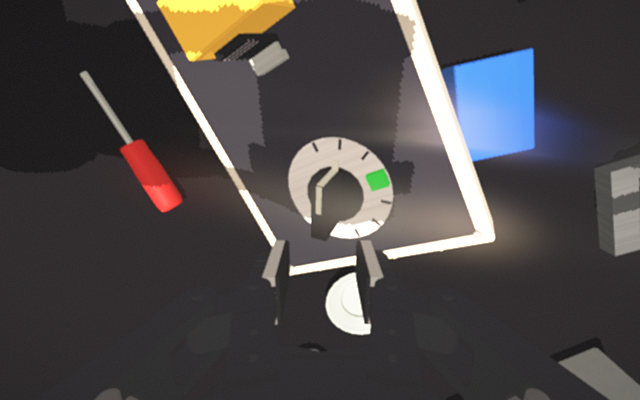

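```bash
python3 -m creep '[[0.4,0,0.03,0,0],[0.4,0,0.06,0,0],[0.4,0,0.075,0,0],[0.4,0,0.084,0,0],[0.4,0,0.084,0,0]]' 20
python3 -m creep '[[0.4,0,0,0,0.15],[0.4,0,0,0,0.3],[0.4,0,0,0,0.45],[0.4,0,0,0,0.6],[0.4,0,0,0,0.6]]'
python3 - <<'E'
from h import *
go((552,-241.5,116),-93.7)
E
```

```text
t: 3.32
ee_pos: [550.6, -244.0, 169.9]
tcp_rot: [-90.0, 0.0, -120.0]
ft_force: [1.2, -0.3, -0.3]
opening: 33.9
t: 3.95
ee_pos: [550.7, -244.0, 170.8]
tcp_rot: [-90.0, 0.0, -154.3]
ft_force: [-1.1, -0.7, 1.5]
opening: 33.9
t 3.95 grip [ 550.7 -244.   116.9] jaw -64.3 F [-1.1 -0.7  1.5] open 33.9
 move [-0.0023  0.0009 -0.0017] spin 0.513
```

```bash
python3 -m creep '[[0.3,-0.001,0,-0.001,0],[0.3,-0.001,0,-0.001,0.13],[0.3,-0.001,0,-0.001,0.26],[0.3,-0.001,0,-0.001,0.39],[0.3,-0.001,0,-0.001,0.51]]' 20
python3 -m creep '[[0.22,0,0,0,0],[0.22,0,0,0,0],[0.15,0,0,0,0],[0.15,0,0,0,0],[0.15,0,0,0,0]]'
python3 - <<'E'
from h import *
go((552,-241.5,116),-93.7)
E
```

```text
t: 4.58
ee_pos: [550.8, -242.2, 170.1]
tcp_rot: [-90.0, -0.0, 176.4]
ft_force: [-3.2, 3.1, 3.0]
opening: 25.2
t: 5.2
ee_pos: [551.2, -242.1, 170.1]
tcp_rot: [-90.0, 0.0, 176.6]
ft_force: [0.4, 6.7, 5.3]
opening: 13.7
t 5.2 grip [ 551.3 -242.   116.2] jaw -93.4 F [0.4 6.7 5.3] open 13.7
 move [-0.0007  0.0002 -0.0006] spin 0.005
```

```bash
python3 -m creep '[[0.4,0,0,0,0],[0.4,0,0,0,0],[0.4,0,-0.04,0,0],[0.6,0,-0.08,0,0],[1,0,-0.1,0,0]]' 25
python3 - <<'E'
from h import *
go((551,-170,215),-93.7)
E
```

```text
t: 5.82
ee_pos: [551.5, -242.9, 272.1]
tcp_rot: [-89.9, 0.1, 176.5]
ft_force: [-0.3, -0.4, -0.4]
opening: 67.9
t 5.83 grip [ 551.6 -243.   218.2] jaw -93.5 F [-0.3 -0.4 -0.4] open 67.9
 move [ 0.0051  0.0031 -0.0728] spin 0.003
```

```bash
python3 -m creep '[[1,0,0,-0.045,0],[1,0,0,-0.09,0],[1,0,0.005,-0.12,0],[1,0,0.005,-0.12,0]]'
python3 - <<'E'
from h import *
import cv2
go((562,-93,190),-93.7)
b=arm.grab_frame("wrist");cv2.imwrite("pics/w2.png",b[:,:,::-1])
for l in ["dial_grip","dial_pointer","flag_mark","cover_mid","tab_l_pad","tab_r_pad"]:
    print(l,[(np.round(d["location"],1).tolist(),round(d["score"],2)) for d in arm.spot_point("wrist",l)][:3])
E
```

```text
t: 6.32
ee_pos: [558.3, -121.0, 264.7]
tcp_rot: [-90.0, -0.0, 176.6]
ft_force: [0.8, -0.3, 0.8]
opening: 85.1
t 6.33 grip [ 558.3 -121.   210.8] jaw -93.4 F [ 0.8 -0.3  0.8] open 85.1
 move [-0.0021  0.0208 -0.0282] spin 0.005
dial_grip [([554.0, -244.3, 109.6], 0.96)]
dial_pointer [([597.3, -244.4, 102.3], 0.71), ([401.8, -113.8, -2.0], 0.57)]
flag_mark [([592.4, -247.9, 103.2], 0.7)]
cover_mid [([570.3, -91.4, 95.2], 0.91), ([676.2, 57.7, 20.8], 0.9), ([553.0, 77.9, 26.2], 0.8)]
tab_l_pad [([654.7, 39.9, 11.3], 0.9), ([565.6, -62.9, 103.5], 0.75), ([544.6, 107.3, 11.6], 0.72)]
tab_r_pad [([698.3, 76.7, 13.6], 0.8), ([558.3, -121.0, 111.3], 0.6), ([547.9, 42.6, 15.6], 0.58)]
```

View pics/w2.png

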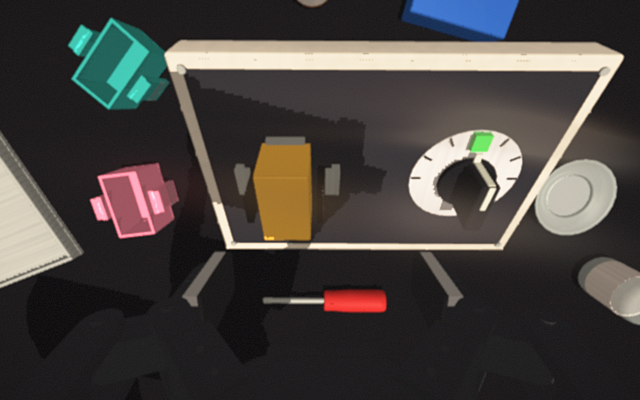

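```bash
python3 -m creep '[[1,-0.002,0.02,-0.014,0],[1,-0.004,0.04,-0.029,0],[1,-0.004,0.07,-0.029,0],[1,-0.004,0.09,-0.029,0],[1,-0.004,0.09,-0.029,0]]'
python3 - <<'E'
from h import *
go((563,-92.5,106),-93.7)
E
```

```text
t: 7.3
ee_pos: [563.7, -94.3, 173.8]
tcp_rot: [-90.0, -0.1, 176.4]
ft_force: [0.2, 0.2, -0.1]
opening: 85.9
t 7.3 grip [563.6 -94.3 119.9] jaw -93.6 F [ 0.2  0.2 -0.1] open 85.9
 move [ 0.0006  0.0139 -0.0017] spin 0.002
```

```bash
python3 -m creep '[[1,0,0.008,-0.001,0],[1,0,0.014,-0.002,0],[1,0,0.014,-0.002,0],[0.6,0,0.014,-0.002,0],[0.6,0,0.014,-0.002,0]]' 25
python3 -m creep '[[0.5,0,0,0,0],[0.4,0,0,0,0],[0.4,0,0,0,0],[0.4,0,0,0,0],[0.4,0,0,0,0]]' 25
python3 - <<'E'
from h import *
import cv2
go((563,-92.5,106),-93.7)
b=arm.grab_frame("wrist");cv2.imwrite("pics/w3.png",b[:,:,::-1])
E
```

```text
t: 7.92
ee_pos: [564.6, -92.1, 161.2]
tcp_rot: [-90.0, 0.0, 176.4]
ft_force: [-0.9, -1.2, 5.3]
opening: 52.2
t: 8.55
ee_pos: [564.6, -92.2, 161.5]
tcp_rot: [-90.0, 0.1, 176.4]
ft_force: [-1.7, -0.8, 9.9]
opening: 46.4
t 8.55 grip [564.7 -92.2 107.6] jaw -93.6 F [-1.7 -0.8  9.9] open 46.4
 move [0.0017 0.0016 0.0004] spin 0.002
```

View pics/w3.png

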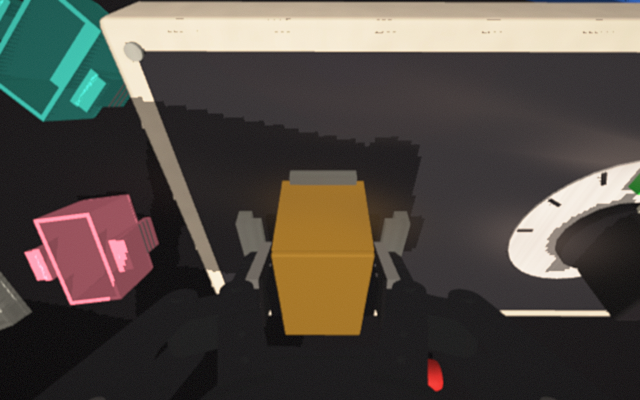

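```bash
python3 -m creep '[[0.4,0.0017,-0.0036,0,0],[0.4,0.0042,-0.009,0,0],[0.4,0.0085,-0.0181,0,0],[0.4,0.0127,-0.0272,0,0],[0.4,0.0127,-0.0272,0,0]]' 25
python3 -m creep '[[0.4,0.006,-0.013,0,0],[0.4,0.0127,-0.0272,0,0],[0.4,0.0127,-0.045,0,0],[0.4,0.0127,-0.075,0,0],[0.4,0.0127,-0.075,0,0]]'
python3 - <<'E'
from h import *
import cv2
go((525,300,200),-93.7)
b=arm.grab_frame("wrist");cv2.imwrite("pics/w4.png",b[:,:,::-1])
E
```

```text
t: 9.22
ee_pos: [551.7, -91.3, 189.0]
tcp_rot: [-90.0, 0.1, 176.4]
ft_force: [0.2, -0.1, -1.1]
opening: 46.6
t: 9.85
ee_pos: [539.6, -90.7, 265.7]
tcp_rot: [-90.0, 0.2, 176.4]
ft_force: [0.1, -1.1, -1.6]
opening: 46.4
t 9.85 grip [539.8 -90.8 211.8] jaw -93.6 F [ 0.1 -1.1 -1.6] open 46.4
 move [ 0.0392  0.0113 -0.3891] spin 0.002
```

View pics/w4.png

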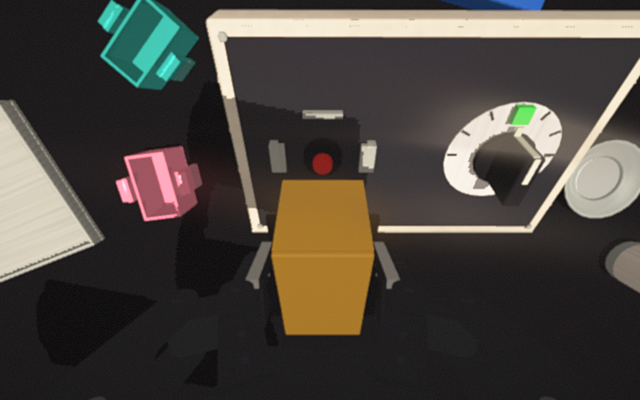

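```bash
python3 -m creep '[[0.4,0,0,-0.02,0],[0.4,0,0,-0.06,0],[0.4,0,0,-0.1,0],[0.4,0,0,-0.145,0],[0.4,0,0,-0.19,0]]' 25
python3 -m creep '[[0.4,0,0,-0.045,0],[0.4,0,0,-0.09,0],[0.4,0.005,0,-0.135,0],[0.4,0.005,0,-0.17,0],[0.4,0.005,0,-0.185,0]]'
python3 - <<'E'
from h import *
import cv2
go((511,288,60),-93.7)
b=arm.grab_frame("wrist");cv2.imwrite("pics/w5.png",b[:,:,::-1])
for c in("wrist","top","scene"):
  if c!="wrist":arm.grab_frame(c)
  for l in ["tray_in","jar","cover_mid"]:
    print(c,l,[(np.round(d["location"],1).tolist(),round(d["score"],2)) for d in arm.spot_point(c,l)][:4])
E
```

```text
t: 10.52
ee_pos: [550.1, 101.5, 262.3]
tcp_rot: [-90.0, -0.1, 176.4]
ft_force: [0.8, -0.5, -1.7]
opening: 46.5
t: 11.15
ee_pos: [556.3, 286.5, 262.1]
tcp_rot: [-90.0, -0.1, 176.6]
ft_force: [-0.1, -0.1, -1.6]
opening: 46.2
t 11.15 grip [556.2 286.4 208.2] jaw -93.4 F [-0.1 -0.1 -1.6] open 46.2
 move [0.045  0.1483 0.0011] spin 0.004
wrist tray_in []
wrist jar [([548.6, 410.6, 5.5], 0.87)]
wrist cover_mid [([674.7, 57.6, 24.1], 0.75), ([549.2, 78.8, 26.2], 0.59), ([546.4, 410.4, 2.8], 0.48)]
top tray_in [([519.4, 316.1, -0.1], 0.9)]
top jar []
top cover_mid [([676.8, 60.4, 19.6], 0.72), ([563.7, 288.2, 196.2], 0.5), ([723.7, -257.7, -1.3], 0.23)]
scene tray_in [([522.0, 314.8, 9.0], 0.61)]
scene jar [([541.3, 407.8, -0.8], 0.4)]
scene cover_mid [([559.3, 278.9, 197.6], 0.73), ([675.8, 58.9, 24.3], 0.64), ([548.7, 78.4, 24.3], 0.62), ([593.7, -245.8, 98.0], 0.4)]
```

View pics/w5.png

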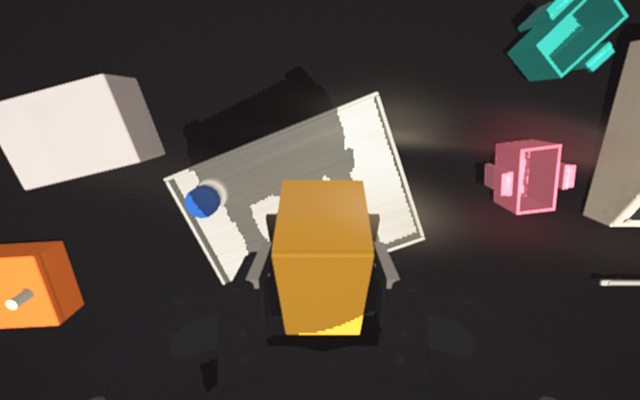

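```bash
python3 -m creep '[[0.4,0.02,0.03,0,0],[0.4,0.045,0.07,0,0],[0.4,0.045,0.11,0,0],[0.4,0.045,0.14,0,0],[0.4,0.045,0.146,0,0]]' 25
python3 -m creep '[[0.4,0,0.001,0,0],[0.4,0,0.003,0,0],[0.4,0,0.005,0,0]]'
python3 -m creep '[[0.4,0,0.002,0,0],[0.4,0,0.004,0,0],[0.4,0,0.004,0,0]]'
python3 -m creep '[[0.4,0,0.002,0,0],[0.4,0,0.003,0,0],[0.4,0,0.003,0,0]]'
```

```text
t: 12.38
ee_pos: [511.8, 286.5, 115.6]
tcp_rot: [-89.9, -0.1, 176.4]
ft_force: [-0.5, 0.5, -0.0]
opening: 46.3
t: 12.75
ee_pos: [512.9, 287.0, 112.9]
tcp_rot: [-90.0, 0.1, 176.4]
ft_force: [-0.2, 0.2, -0.8]
opening: 46.9
t: 13.12
ee_pos: [512.4, 286.9, 108.0]
tcp_rot: [-90.0, -0.0, 176.4]
ft_force: [-0.9, -0.5, -0.7]
opening: 46.0
t: 13.5
ee_pos: [512.4, 286.9, 105.0]
tcp_rot: [-90.0, -0.0, 176.4]
ft_force: [0.1, -0.3, -2.2]
opening: 46.0
```

```bash
for i in 1 2 ; do python3 -m creep '[[0.4,0,0.001,0,0],[0.4,0,0.0015,0,0],[0.4,0,0.0015,0,0]]' | grep -E "ee_pos|ft"; done
```

```text
ee_pos: [512.4, 286.9, 103.6]
ft_force: [0.6, -0.2, -0.8]
ee_pos: [512.4, 286.9, 102.0]
ft_force: [0.7, 0.3, -0.8]
```

```bash
python3 -m creep '[[0.4,0,0.001,0,0],[0.4,0,0.0015,0,0],[0.4,0,0.0015,0,0]]' | grep -E "ee_pos|ft"; python3 -m creep '[[0.4,0,0.001,0,0],[0.4,0,0.0015,0,0],[0.4,0,0.0015,0,0]]' | grep -E "ee_pos|ft"
python3 - <<'E'
from h import *
import cv2
b=arm.grab_frame("scene")
print(proj("scene",(520,290,30)))
for n in("scene",):
  u,v=proj(n,(520,290,30)).astype(int);cv2.imwrite("pics/s6.png",cv2.resize(b[v-50:v+50,u-65:u+65,::-1],None,fx=5,fy=5,interpolation=2))
E
```

```text
ee_pos: [512.7, 286.9, 101.1]
ft_force: [-1.2, -1.7, 7.7]
ee_pos: [513.5, 287.0, 100.0]
ft_force: [2.3, -2.4, 13.2]
[374.68418508 176.24531142]
```

View pics/s6.png

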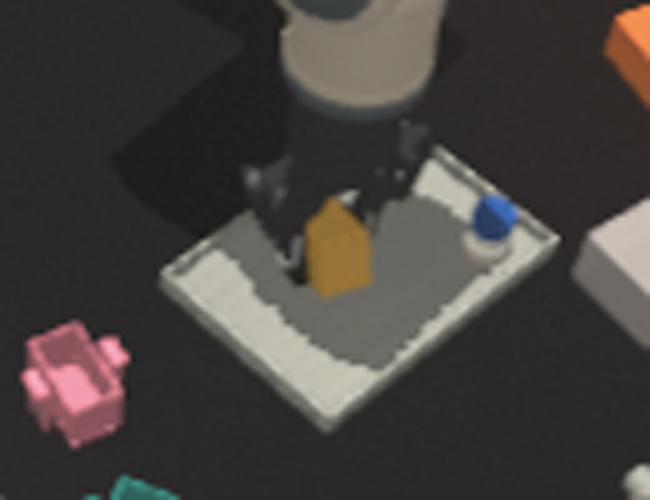

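```bash
python3 -m creep '[[0.4,-0.002,0.0005,0,0],[0.4,-0.004,0.001,0,0],[0.4,-0.006,0.002,0,0],[0.4,-0.0075,0.003,0,0],[0.4,-0.0075,0.003,0,0]]' | grep -E "ee_pos|ft|op"; python3 -m creep '[[0.4,-0.0018,0.0011,0,0],[0.4,-0.0035,0.0022,0,0],[0.4,-0.0035,0.0022,0,0]]' | grep -E "ee_pos|ft|op"
python3 - <<'E'
from h import *
import cv2
b=arm.grab_frame("wrist");cv2.imwrite("pics/w7.png",b[:,:,::-1])
E
```

```text
ee_pos: [519.8, 286.4, 96.2]
ft_force: [-1.4, 0.4, 3.9]
opening: 46.6
ee_pos: [523.4, 286.2, 94.0]
ft_force: [-2.2, -0.6, 3.9]
opening: 46.8
```

View pics/w7.png

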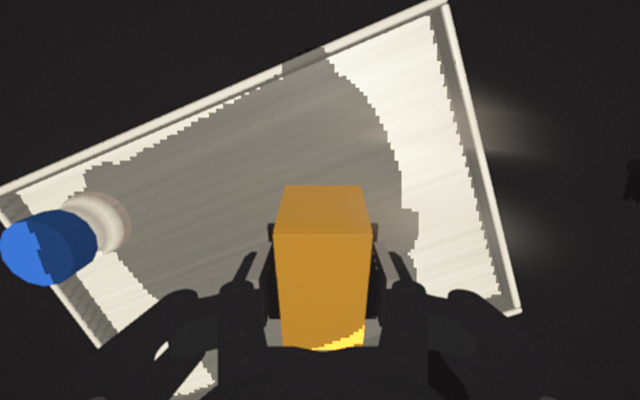

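```bash
python3 -m creep '[[0.4,-0.0016,0.0012,0,0],[0.4,-0.0032,0.0024,0,0],[0.4,-0.0032,0.0024,0,0]]' | grep -E "ee_pos|ft|op"; python3 -m creep '[[0.4,-0.0016,0.0012,0,0],[0.4,-0.0016,0.0012,0,0],[0.4,-0.0016,0.0012,0,0]]' | grep -E "ee_pos|ft|op"
```

```text
ee_pos: [526.6, 286.0, 91.5]
ft_force: [-2.0, -0.3, 5.1]
opening: 46.2
ee_pos: [528.2, 285.9, 90.3]
ft_force: [-0.7, -0.2, 4.1]
opening: 46.2
```

```bash
python3 -m creep '[[0.4,-0.001,0.001,0,0],[0.4,-0.001,0.001,0,0],[0.4,-0.001,0.001,0,0]]' | grep -E "ee_pos|ft|op"; python3 -m creep '[[0.4,-0.0005,0.001,0,0],[0.4,-0.0005,0.001,0,0],[0.4,-0.0005,0.001,0,0]]' | grep -E "ee_pos|ft|op"
```

```text
ee_pos: [529.2, 285.8, 89.3]
ft_force: [-1.9, 0.1, 4.8]
opening: 46.3
ee_pos: [529.8, 285.8, 88.4]
ft_force: [-1.3, 0.2, 5.6]
opening: 46.2
```

```bash
for i in 1; do python3 -m creep '[[0.4,-0.0005,0.001,0,0],[0.4,-0.0005,0.001,0,0],[0.4,-0.0005,0.001,0,0]]' | grep -E "ee_pos|ft|op"; python3 -m creep '[[0.4,-0.0005,0.001,0,0],[0.4,-0.0005,0.001,0,0],[0.4,-0.0005,0.001,0,0]]' | grep -E "ee_pos|ft|op"; done
python3 - <<'E'
from h import *
import cv2
b=arm.grab_frame("wrist");cv2.imwrite("pics/w8.png",b[:,:,::-1])
E
```

```text
ee_pos: [530.3, 285.8, 87.8]
ft_force: [-4.3, -0.9, 14.8]
opening: 46.0
ee_pos: [530.5, 285.8, 87.6]
ft_force: [-10.0, -3.1, 30.0]
opening: 46.0
```

View pics/w8.png

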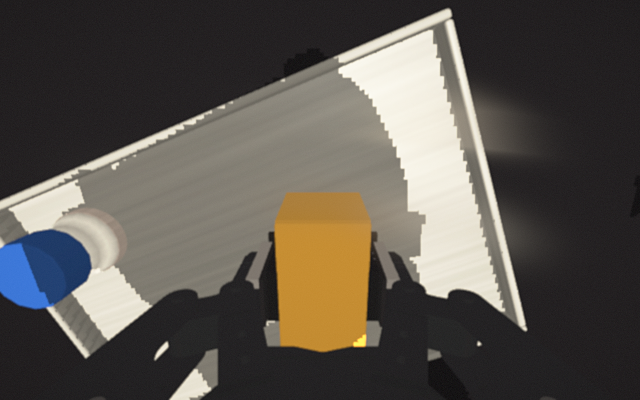

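```bash
python3 -m creep '[[0.4,0,-0.0015,0,0],[0.4,0,-0.0015,0,0]]' | grep -E "ee_pos|ft|op";python3 -m creep '[[0.6,0,0,0,0],[0.8,0,0,0,0],[1,0,0,0,0],[1,0,0,0,0],[1,0,0,0,0]]' | grep -E "ee_pos|ft|op"; python3 -m creep '[[1,0,-0.01,0,0],[1,0,-0.03,0,0],[1,0,-0.08,0,0],[1,0,-0.12,0,0],[1,0,-0.16,0,0]]' | grep -E "ee_pos|ft|op"
python3 - <<'E'
from h import *
import cv2
go((560,-95,190),-93.7)
b=arm.grab_frame("wrist");cv2.imwrite("pics/w9.png",b[:,:,::-1])
for l in ["cover_mid","tab_l_pad","tab_r_pad"]:
    print(l,[(np.round(d["location"],1).tolist(),round(d["score"],2)) for d in arm.spot_point("wrist",l)][:4])
E
```

```text
ee_pos: [530.9, 285.8, 87.7]
ft_force: [-0.4, -0.1, 4.2]
opening: 46.4
ee_pos: [530.7, 285.7, 87.8]
ft_force: [0.0, -0.1, 0.0]
opening: 85.3
ee_pos: [530.6, 285.7, 250.0]
ft_force: [0.7, -0.4, 0.4]
opening: 85.4
t 19.9 grip [530.6 285.7 196.1] jaw -93.6 F [ 0.7 -0.4  0.4] open 85.4
 move [-0.053   0.006   0.3781] spin 0.002
cover_mid [([550.6, 76.3, 27.7], 0.73), ([528.6, 286.5, 24.9], 0.59)]
tab_l_pad [([654.2, 42.2, 13.6], 0.93), ([542.9, 105.7, 12.7], 0.69), ([531.5, 315.6, 34.5], 0.61)]
tab_r_pad [([528.1, 258.2, 41.5], 0.68)]
```

View pics/w9.png

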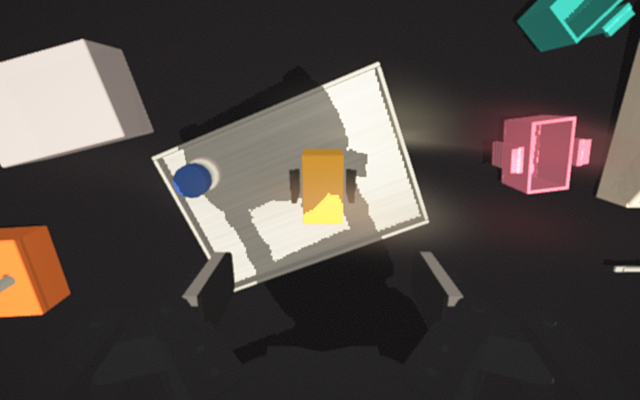

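```bash
python3 -m creep '[[0.5,0,0,0.05,0],[0,0,0,0.11,0],[0,0,0,0.17,0],[0,0,0,0.23,0],[0,0,0,0.28,0]]' 20| grep -E "ee_pos|ft|op"; python3 -m creep '[[0,0,0,0.05,0],[0,0,0,0.09,0],[0,0,0,0.1,0],[0,0,0,0.1,0]]'| grep -E "ee_pos|ft|op"
python3 - <<'E'
from h import *
go((560,-93,140),-93.7)
for c in("wrist","top","scene"):
  arm.grab_frame(c)
  for l in ["lamp_top","dial_pointer","flag_mark"]: print(c,l,[(np.round(d["location"],1).tolist(),round(d["score"],2)) for d in arm.spot_point(c,l)][:4])
import cv2
b=arm.grab_frame("wrist")
m=((b[:,:,0]>70)&(b[:,:,1]<45)&(b[:,:,2]<45)).astype('uint8')
n,_,st,ce=cv2.connectedComponentsWithStats(m)
for i in range(1,n):
  if st[i,4]>20:print(st[i],ce[i],onz("wrist",ce[i],94.6))
E
```

```text
ee_pos: [512.3, 4.3, 246.9]
ft_force: [0.5, 0.9, -1.0]
opening: 0.1
ee_pos: [506.7, -93.5, 247.1]
ft_force: [0.4, 0.4, -0.2]
opening: 0.2
t 21.23 grip [506.7 -93.5 193.2] jaw -93.6 F [ 0.4  0.4 -0.2] open 0.2
 move [-0.0533  0.0532 -0.0038] spin 0.001
wrist lamp_top [([564.2, -92.6, 95.4], 0.59)]
wrist dial_pointer [([595.7, -247.4, 94.1], 0.56)]
wrist flag_mark [([596.1, -246.8, 101.2], 0.73)]
top lamp_top []
top dial_pointer []
top flag_mark [([593.1, -244.7, 97.9], 0.6), ([518.0, -397.1, 4.0], 0.57)]
scene lamp_top []
scene dial_pointer [([594.1, -242.6, 97.0], 0.74)]
scene flag_mark [([596.6, -247.7, 99.2], 0.52)]
[305 113  23  23 360] [315.28055556 125.225     ] [567.51653211 -91.07091861  94.6       ]
[352 258  64  25 323] [385.02786378 264.2879257 ] [ 452.93142975 -140.53621289   94.6       ]
```

```bash
python3 -m creep '[[0,-0.01,0.01,-0.001,0],[0,-0.03,0.03,-0.002,0],[0,-0.037,0.05,-0.002,0],[0,-0.037,0.052,-0.002,0]]'| grep -E "ee_pos|ft|op"
python3 - <<'E'
from h import *
go((556,-92,113.7),-93.7)
E
```

```text
ee_pos: [544.2, -93.7, 194.1]
ft_force: [-1.4, -0.4, 0.7]
opening: -0.1
t 22.38 grip [544.1 -93.6 140.2] jaw -93.6 F [-1.4 -0.4  0.7] open -0.1
 move [-0.0118  0.0265 -0.0024] spin 0.002
```

```bash
python3 -m creep '[[0,-0.006,0.0127,-0.002,0],[0,-0.0098,0.021,-0.002,0],[0,-0.0098,0.021,-0.002,0]]'| grep -E "ee_pos|ft"
for i in 1 ; do python3 -m creep '[[0,-0.0008,0.0018,0,0],[0,-0.0013,0.0027,0,0],[0,-0.0013,0.0027,0,0]]'| grep -E "ee_pos|ft"; python3 -m creep '[[0,-0.0008,0.0018,0,0],[0,-0.0013,0.0027,0,0],[0,-0.0013,0.0027,0,0]]'| grep -E "ee_pos|ft"; done
```

```text
ee_pos: [554.1, -92.4, 174.3]
ft_force: [-0.4, 0.8, 0.1]
ee_pos: [555.4, -92.6, 172.2]
ft_force: [-0.6, -0.4, 0.6]
ee_pos: [556.6, -92.6, 169.3]
ft_force: [-0.1, 0.2, -0.1]
```

```bash
python3 -m creep '[[0,-0.0008,0.0018,0,0],[0,-0.0008,0.0018,0,0]]'| grep -E "ee_pos|ft"; python3 -m creep '[[0,-0.0008,0.0018,0,0],[0,-0.0008,0.0018,0,0]]'| grep -E "ee_pos|ft"
```

```text
ee_pos: [557.5, -92.7, 167.6]
ft_force: [-0.6, -0.1, 2.2]
ee_pos: [558.3, -92.7, 165.7]
ft_force: [-0.3, -0.5, 3.0]
```

```bash
python3 -m creep '[[0,-0.0008,0.0018,0,0],[0,-0.0008,0.0018,0,0]]'| grep -E "ee_pos|ft"; python3 -m creep '[[0,-0.0004,0.0009,0,0],[0,-0.0004,0.0009,0,0]]'| grep -E "ee_pos|ft"
```

```text
ee_pos: [559.1, -92.8, 163.9]
ft_force: [-1.5, 0.9, 4.5]
ee_pos: [559.3, -92.8, 163.5]
ft_force: [-4.3, 0.6, 14.1]
```

```bash
python3 -m creep '[[0,-0.0002,0.0005,0,0],[0,-0.0002,0.0005,0,0],[0,-0.0002,0.0005,0,0]]'| grep -E "ee_pos|ft"; python3 -m creep '[[0,0.004,-0.009,0,0],[0,0.012,-0.027,0,0],[0,0.03,-0.065,0,0],[0,0.045,-0.1,0,0],[0,0.045,-0.1,0,0]]'| grep -E "ee_pos|ft"
python3 - <<'E'
from h import *
import cv2
b=arm.grab_frame("wrist");cv2.imwrite("pics/w10.png",b[:,:,::-1])
for l in ["lamp_top","dial_pointer","flag_mark"]: print(l,[(np.round(d["location"],1).tolist(),round(d["score"],2)) for d in arm.spot_point("wrist",l)][:4])
arm.grab_frame("scene");print([(np.round(d["location"],1).tolist(),round(d["score"],2)) for d in arm.spot_point("scene","cover_mid")])
E
```

```text
ee_pos: [559.4, -92.8, 163.4]
ft_force: [-7.2, 1.0, 20.3]
ee_pos: [514.6, -90.1, 265.6]
ft_force: [-0.2, 0.3, 0.4]
lamp_top [([564.5, -93.5, 97.9], 0.68)]
dial_pointer [([596.4, -246.0, 100.4], 0.78)]
flag_mark [([595.5, -249.2, 103.3], 0.78)]
[([677.3, 60.7, 23.6], 0.94), ([527.0, 281.3, 22.2], 0.87), ([544.0, 72.6, 22.4], 0.82), ([524.1, 258.9, 35.9], 0.29), ([617.9, 523.1, 1.1], 0.2)]
```

View pics/w10.png

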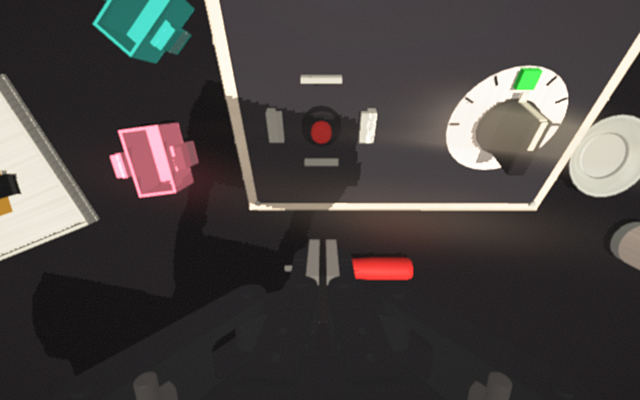

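```bash
python3 -c "
from workcell import arm
print(arm.sign_off())"
```

```text
the job is handed in; nothing more can be done
None
```

The job is done and handed in at about 24 s on the robot's clock; the sign-off gave no verdict.

- **Dial:** I turned it clockwise from the 30° click to the flagged 90° click, two clicks on. The last wrist picture shows the pointer at the green flag, and the two located points agree to about 4 mm.
- **Cover:** I squeezed both tabs of the yellow cover (pads at about 46 mm) and lifted it off square to the face. It reached the tray still tilted 25°, so I touched one edge down and pivoted it flat before letting go. It stands the right way up on the tray floor, its middle 22 to 25 mm above the table against about 26 mm expected.
- **Lamp:** I pressed it about 5 mm, until the force rose sharply from about 4.5 N to about 20 N at its stop. Then I let it go, and it looked fully out again.
- **Limits:** The highest wrist force I saw was about 32 N, when the cover seated in the tray. The last pictures showed nothing else disturbed.
- **Misses:** The top camera found neither the lamp nor the pointer in the late check, so those rest on the wrist and scene cameras. I judged the lamp's travel from force and position, because its joint value cannot be read.

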